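# Shut off a belt grinder and slacken its belt

### The arm

A 6-joint arm with a two-finger parallel gripper is mounted at the origin on the work surface. World frame = base frame: x ahead of the robot, y to its left, z up, the work surface at z = 0. Lengths are in m, angles in rad, forces in N, time in s.
With the tool pointing down it reaches from about 0.325 to 1 m from the base axis. Payload 5.1 kg.
Tool frame: the origin (TCP) lies midway between the tips of the shut fingers; the grasp point (between the pads) lies 19 mm behind it; x points along the fingers, z is the direction in which the jaws open and shut, and the axes are right-handed (so a half turn about x gives the same grasp; the last joint's range is limited). The gripper opens to 85 mm and grips with 20 to 120 N. Pads are 22 mm wide; open, the fingers measure 114 mm over their backs; the gripper's body (76 mm by 85 mm) begins 54 mm behind the grasp point. The pads swing forward as they close: fully open they stand 13 mm farther back than shut.
Start: joints at [-1.415, 0.124, 1.65, -0, 1.367, -0.083], TCP at [0.154, -0.632, 0.197] pointing down, gripper open.
Joint ranges: [-2.61, 2.61], [-1.02, 2.33], [0.03, 2.71], [-1.35, 4.49], [0.32, 2.68], [-2.91, 2.91]. Speed limits (rad/s): [2.57, 2.57, 3.14, 3.14, 3.14, 3.14].

### API

Orientations are given as a unit quaternion [w, x, y, z].
In Python, from rig import bot gives the robot as it stands.
- The arm moves only by the shell command python3 -m handwheel 'ROWS' [FORCE]. ROWS is JSON, a list that holds one entry, the list of rows, each a list of 7 numbers: the shift along the tool's x, y, z in units of 60 cm (1.0 is 60 cm), then the turn, a rotation vector about the tool's x, y, z in units of 2 pi rad (1.0 is 2 pi rad), then the opening, from -1 (shut) to 1 (fully open), so that 0 is half open. A call has 1 to 20 rows; each row shifts and turns the commanded pose from where the row before left it, along the tool's axes as they then stand; what a row does not reach is not made up. A row lasts 1/12 s, in which the tool goes at most 41.7 mm and 7.16 degrees, less where a joint would pass 70% of its speed; a pose out of reach is approached as far as the arm can. A call with a number of a shift or a turn outside -1 to 1 is refused whole. A call with a gripper value outside its range is refused whole. The fingers move at their own pace and stop on an object; FORCE is the grip in N (left out, the last holds). Time passes only in rows, so rows that do not move let the fingers close. It gives the time, the measured TCP pose, the force and the opening at its end, in the units of the state.
- bot.sense(): the state, without advancing time (a new reading comes with each control period).
- bot.grab_frame(name): name is "scene" or "top" or "wrist"; returns a dict with "image" (400x640x3 uint8, red, green, blue), "fx", "fy", "cx", "cy" (pixels), "dist_coeffs" ([k1, k2, p1, p2, k3] as OpenCV has them; the pictures are not rectified), "xyz" and "orientation" of the camera in the world. Camera axes: x right, y down, z forward; pixel columns grow to the right and rows downward; lengths in m; the calibration is good to about 2 mm. A picture is of the moment at which its call begins. There is no depth.
- bot.close_job(): hands the job in, once; it reports no verdict.
The state is a dict: "clock": time; "qpos": joint angles; "joint_vel": joint speeds; "joint_torque": joint torques, N m; "eef_pos": TCP position; "ee_rot": TCP orientation; "ft_force": force on the tool from outside, world axes, zero at the start; "moment": the same for the moment, N m; "finger_gap": finger opening in m.
Only numpy, scipy, OpenCV 4.12 (cv2) and the standard library are available. Lean on these libraries where they do the work, as an engineer would, in place of code of your own. Each camera call takes 0.05 s, during which the arm holds its last target. There are 200 camera calls.

### The job

The grinder with the brown belt is due for a belt change: push its small red power switch over to off (towards the belt), then push its black-handled tension lever past centre, away from the robot, so that it snaps over to the slack side. Push with the fingertips, without gripping or forcing either lever, leave the blue-belt grinder on and under tension, and do not shift or pick up anything lying on the bench.

Things in the scene. Friction and masses are not known exactly. Their poses are not given: they have to be found in the camera images.
- brown_grinder: fixed bench belt grinder, metal housing 300 (x) x 130 (y) mm, flat deck 120 mm above the table. Red-brown belt along its +y side (y 73 to 113 mm, top 148 mm above the table). Origin: centre of the underside; x along the housing, away from the robot at yaw 0. Red switch on the deck at x -90, y 0; black-handled lever at x 75, y 0 mm.
- brown_grinder_switch (a joint): brown-belt grinder's power switch: red bat 34 mm long, pivot at deck level, 6 mm thick at the foot, 11 mm near the tip. 0 on (leans 0.4 rad to grinder -y), 0.4 upright, 0.8 off (leans to +y, the belt side), hard stops at 0 and 0.8. Over-centre drive: 0.07 N m resists near 0, nil at upright; beyond, it snaps to 0.8 by itself, short of it falls back.
- brown_grinder_lever (a joint): brown-belt grinder's tension lever: 104 mm long, pivot at deck level; rod 9 mm thick, black handle from 45 mm up, 16 to 27 mm thick. 0 tensioned (leans 0.45 rad to grinder -x), 0.45 upright, 0.9 slack (leans to +x), hard stops at 0 and 0.9. Over-centre drive: 0.4 N m resists near 0, nil at upright; beyond, it snaps to 0.9 by itself, short of it falls back.
- brown_grinder_switch_tip (a point): end of the red switch bat of the brown-belt grinder, on its axis, 34 mm from the pivot; moves with the bat
- brown_grinder_switch_pivot (a point): pivot of that switch, fixed, at deck level (120 mm above the table), axes as the grinder's
- brown_grinder_lever_tip (a point): end of the black handle of the brown-belt grinder's tension lever, on its axis, 104 mm from the pivot; moves with the lever
- brown_grinder_lever_pivot (a point): pivot of that lever, fixed, at deck level (120 mm above the table), axes as the grinder's
- blue_grinder: fixed bench belt grinder, metal housing 300 (x) x 130 (y) mm, flat deck 120 mm above the table. Blue belt along its +y side (y 73 to 113 mm, top 148 mm above the table). Origin: centre of the underside; x along the housing, away from the robot at yaw 0. Red switch on the deck at x -90, y 0; black-handled lever at x 75, y 0 mm. To be left alone.
- blue_grinder_switch (a joint): blue-belt grinder's power switch: red bat 34 mm long, pivot at deck level, 6 mm thick at the foot, 11 mm near the tip. 0 on (leans 0.4 rad to grinder -y), 0.4 upright, 0.8 off (leans to +y, the belt side), hard stops at 0 and 0.8. Over-centre drive: 0.07 N m resists near 0, nil at upright; beyond, it snaps to 0.8 by itself, short of it falls back.
- blue_grinder_lever (a joint): blue-belt grinder's tension lever: 104 mm long, pivot at deck level; rod 9 mm thick, black handle from 45 mm up, 16 to 27 mm thick. 0 tensioned (leans 0.45 rad to grinder -x), 0.45 upright, 0.9 slack (leans to +x), hard stops at 0 and 0.9. Over-centre drive: 0.4 N m resists near 0, nil at upright; beyond, it snaps to 0.9 by itself, short of it falls back.
- heel_block: loose black rubber heel block with a light wooden top, 62 x 53 x 34 mm, on the table close by the brown-belt grinder's -y side; origin at the centre of its underside
- rivet_tin: loose tin of rivets, 52 mm across, 45 mm tall, on the table close by the blue-belt grinder's -y side; origin at the centre of its underside
- shoe_last: loose wooden shoe last, 250 x 70 x 88 mm, lying on the left of the table; origin under its middle
- shoe_brush: loose shoe brush, 160 x 50 x 45 mm, on the table behind the grinders; origin at the centre of its underside
- glue_jar: loose glue jar with a yellow cap, 72 mm across, 100 mm tall, on the near right of the table; origin at the centre of its underside
- hammer: loose hammer lying on the right of the table; origin on its underside

How it is judged:
By the outcome, as a careful person would: the job done as asked, in the order asked, and still so for the second after the job is handed in, with the robot touching nothing.
It also fails if it takes over 43 s, if anything falls off the work surface, if the arm or the gripper's body presses on something with over 40 N, if the wrist force passes 120 N, or if a joint passes its speed limit or range.

## Working session

There is one attempt and no reset: what is moved stays moved. The work goes in short steps, Python scripts to look and compute and a shell command to move; the robot and the scene stay as the last step left them, time stands still between calls to the robot, and variables do not carry over. Pictures are saved under pics/ and viewed, about 8 in all and at most 12, crops included, and the job is handed in when it is done.

```bash
mkdir -p pics
cat > h.py <<'E'
import numpy as np, cv2
from scipy.spatial.transform import Rotation as R
from rig import bot
def save(n,f): 
    d=bot.grab_frame(n); cv2.imwrite(f'pics/{f}.png',d['image'][:,:,::-1]); np.save(f'pics/{f}.npy',d,allow_pickle=True); return d
def load(f): return np.load(f'pics/{f}.npy',allow_pickle=True).item()
def ray(d,uv):
    K=np.array([[d['fx'],0,d['cx']],[0,d['fy'],d['cy']],[0,0,1.]])
    p=cv2.undistortPoints(np.array(uv,float).reshape(-1,1,2),K,np.array(d['dist_coeffs'],float))[:,0]
    q=d['orientation']; M=R.from_quat([q[1],q[2],q[3],q[0]]).as_matrix()
    return np.array(d['xyz']),np.c_[p,np.ones(len(p))]@M.T
def onz(d,uv,z):
    o,r=ray(d,uv); return o+r*((z-o[2])/r[:,2])[:,None]
def proj(d,X):
    K=np.array([[d['fx'],0,d['cx']],[0,d['fy'],d['cy']],[0,0,1.]])
    q=d['orientation']; M=R.from_quat([q[1],q[2],q[3],q[0]]).as_matrix()
    return cv2.projectPoints(((np.atleast_2d(X)-d['xyz'])@M),np.zeros(3),np.zeros(3),K,np.array(d['dist_coeffs'],float))[0][:,0]
E
python3 - <<'E'
from h import *
a=save('top','top0');b=save('scene','sc0')
for d in(a,b): print(d['xyz'],d['orientation'],d['fx'])
s=bot.sense();print(s)
E
```

```text
[0.38330026 0.03911066 1.67592894] [ 0.03670027 -0.70191347  0.70975205 -0.04714432] 413.1256930896479
[ 1.49501926 -0.38362566  0.92109557] [-0.37041614  0.75791355  0.47865648 -0.24340686] 374.4259396320435
{'clock': 0.1, 'qpos': array([-1.41462326e+00,  1.24421314e-01,  1.65158671e+00, -2.85366426e-05,
        1.36752004e+00, -8.26027480e-02]), 'joint_vel': array([ 0.0001175 , -0.00239691, -0.00231394,  0.00085567, -0.00083018,
       -0.00068129]), 'joint_torque': array([ 1.08678163e-03, -4.24931824e+01, -3.66652179e+01, -9.15172109e-05,
        3.91425885e-03, -7.63488686e-07]), 'eef_pos': array([ 0.15359465, -0.63092869,  0.19625892]), 'ee_rot': array([ 0.55548607,  0.43734529,  0.55650216, -0.43642831]), 'ft_force': array([-0.25848228,  0.07384516, -0.48880399]), 'moment': array([ 0.02933104, -0.00938277, -0.00946136]), 'finger_gap': 0.0854816266631224}
```

View pics/top0.png

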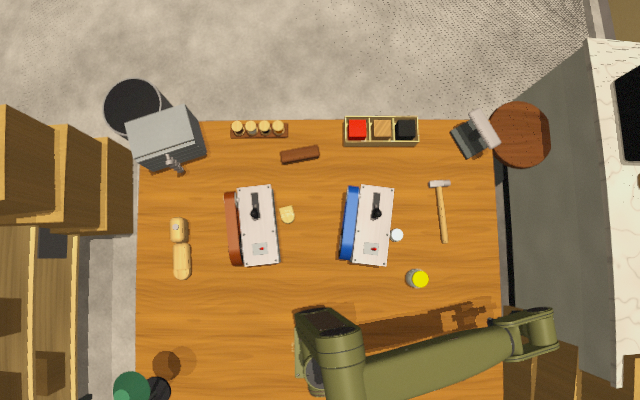

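View pics/sc0.png

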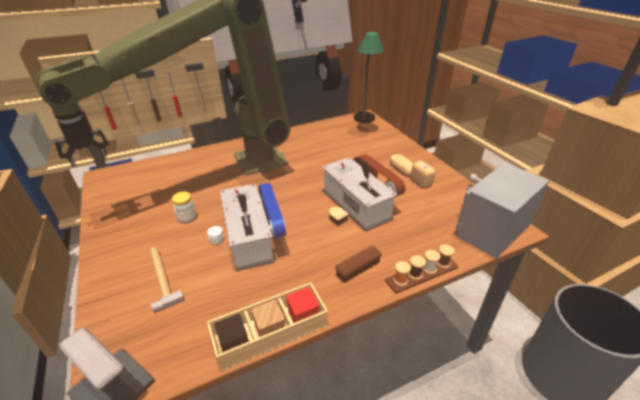

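The top view shows the brown grinder's deck around pixel (258,225), with its red switch at (262,249) and lever handle at (255,212). The blue grinder is to the right at (373,225), and the heel block is at (287,214). Next I measure the brown grinder's pose.

Run:
```python
from h import *
d=load('top0'); im=d['image']; 
hsv=cv2.cvtColor(im,cv2.COLOR_RGB2HSV)
m=((hsv[...,1]<60)&(hsv[...,2]>130)).astype(np.uint8); roi=np.zeros_like(m); roi[175:275,215:284]=1; m*=roi
m=cv2.morphologyEx(m,cv2.MORPH_OPEN,np.ones((3,3)))
cs,_=cv2.findContours(m,cv2.RETR_EXTERNAL,cv2.CHAIN_APPROX_NONE); c=max(cs,key=cv2.contourArea)
P=onz(d,c[:,0],.12)[:,:2].astype(np.float32)
r=cv2.minAreaRect(P*1000); print(r); print(cv2.boxPoints(r))
red=((hsv[...,1]>140)&((hsv[...,0]<6)|(hsv[...,0]>174))&(hsv[...,2]>90))
red[:, :240]=0; red[:,283:]=0; red[:235]=0; red[268:]=0
v,u=np.nonzero(red); print(len(u),u.mean(),v.mean(),onz(d,[[u.mean(),v.mean()]],.14))
crop=cv2.resize(im[175:275,215:305,::-1],None,fx=6,fy=6,interpolation=cv2.INTER_CUBIC); cv2.imwrite('pics/c0.png',crop)
```

```text
((498.88702392578125, 237.1936798095703), (299.4457702636719, 141.73153686523438), 6.017147541046143)
[[342.56042 291.97415]
 [357.4176  151.02347]
 [655.2136  182.41321]
 [640.35645 323.3639 ]]
7 261.14285714285717 248.28571428571428 [[0.40970866 0.21599863 0.14      ]]
```

View pics/c0.png

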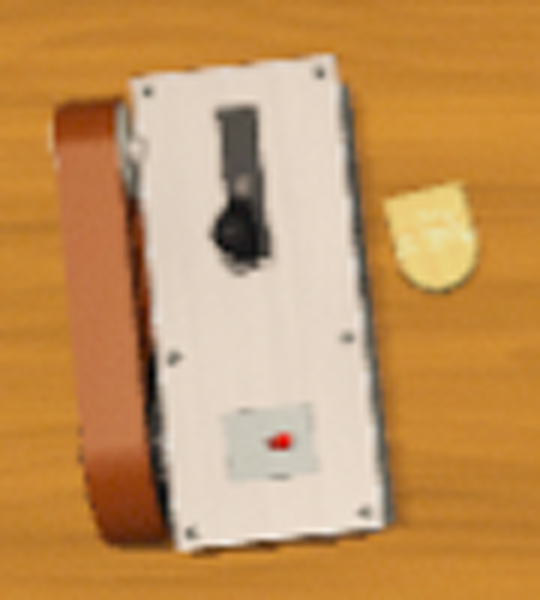

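Run:
```python
from h import *
d=load('top0')
c=np.array([(130,78),(332,57),(388,527),(178,550)])/6+[215,175]-.4
P=onz(d,c,.12); print(P)
C=P.mean(0); ex=(P[0]+P[1]-P[2]-P[3])[:2]; yaw=np.arctan2(ex[1],ex[0]); print('centre',C,'yaw',np.degrees(yaw),[np.linalg.norm(P[i]-P[(i+1)%4]) for i in range(4)])
ex=np.array([np.cos(yaw),np.sin(yaw)]); ey=np.array([-ex[1],ex[0]])
for n,x in(('switch',-.09),('lever',.075)): print(n,C[:2]+x*ex)
print('red tip',proj(d,[*(C[:2]-.09*ex-.0132*ey),.151]), 'lever tip',proj(d,[*(C[:2]+.030*ex),.214]), 'centroid of crop handle', np.array([238,235])/6+[215,175])
q=bot.sense()['ee_rot'];M=R.from_quat([*q[1:],q[0]]).as_matrix();print(M.round(4))
for n in ('tip','h'): pass
s=load('sc0');print('scene sw,lev',proj(s,[[*(C[:2]-.09*ex-.0132*ey),.151],[*(C[:2]+.030*ex),.214]]))
```

```text
[[0.64157197 0.31417974 0.12      ]
 [0.65367475 0.1853573  0.12      ]
 [0.35665944 0.15045881 0.12      ]
 [0.34347843 0.28159151 0.12      ]]
centre [0.49884615 0.23289684 0.12      ] yaw 6.46983432904345 [np.float64(0.1293897168408503), np.float64(0.29905851783634274), np.float64(0.13179348735265295), np.float64(0.29986955573395613)]
switch [0.40941933 0.22275563]
lever [0.5733685  0.24134785]
red tip [[262.52521277 247.89521516]] lever tip [[253.11932846 214.42921057]] centroid of crop handle [254.66666667 214.16666667]
[[-3.000e-04  9.716e-01  2.365e-01]
 [ 1.900e-03  2.365e-01 -9.716e-01]
 [-1.000e+00  1.000e-04 -1.900e-03]]
scene sw,lev [[340.52478727 162.33622852]
 [363.08388908 161.22520352]]
```

```bash
python3 -m handwheel '[[[-0.06,0,0,0.0101,0,0,-1],[-0.06,0,0,0.0101,0,0,-1],[-0.06,0,0,0,0,0,-1],[-0.06,0,0,0,0,0,-1],[0,0.0485,-0.03,0,0,0,-1],[0,0.0485,-0.03,0,0,0,-1],[0,0.0485,-0.03,0,0,0,-1],[0,0.0485,-0.03,0,0,0,-1],[0,0.0485,-0.04,0,0,0,-1],[0,0.0485,-0.04,0,0,0,-1],[0,0.0485,-0.04,0,0,0,-1],[0,0.0485,-0.04,0,0,0,-1],[0,0.0485,-0.04,0,0,0,-1],[0,0.0485,-0.04,0,0,0,-1],[0,0.0485,-0.04,0,0,0,-1],[0,0.0485,-0.04,0,0,0,-1],[0,0,0,0,0,0,-1]]]'
```

```text
clock: 1.52
eef_pos: [0.4746, -0.3256, 0.3408]
ee_rot: [0.528, 0.47, 0.529, -0.469]
ft_force: [-0.4, -0.9, -0.7]
finger_gap: 0.0001
```

```bash
python3 -m handwheel '[[[0,0,-0.0523,0,0,0,-1],[0,0,-0.0523,0,0,0,-1],[0,0,-0.0523,0,0,0,-1],[0,0,-0.0523,0,0,0,-1],[0,0,-0.0523,0,0,0,-1],[0,0,-0.0523,0,0,0,-1],[0,0,-0.0523,0,0,0,-1],[0,0,-0.0523,0,0,0,-1],[0,0,-0.0523,0,0,0,-1],[0,0,-0.0523,0,0,0,-1],[0,0,-0.0523,0,0,0,-1],[0,0,-0.0523,0,0,0,-1],[0,0,-0.0523,0,0,0,-1],[0,0,-0.0523,0,0,0,-1],[0,0,-0.0523,0,0,0,-1],[0,0,-0.0523,0,0,0,-1],[0,-0.006,0,0,0,0,-1],[0,0,0,0,0,0,-1]]]'
python3 - <<'E'
from h import *
d=save('wrist','w0'); s=bot.sense(); print(s['eef_pos'],s['ee_rot'],d['xyz'],d['orientation'])
E
```

```text
clock: 3.02
eef_pos: [0.4109, 0.1691, 0.341]
ee_rot: [0.528, 0.47, 0.528, -0.471]
ft_force: [0.5, -1.4, -0.8]
finger_gap: -0.0001
[0.4113376  0.16823936 0.34107144] [ 0.52752153  0.47064362  0.52740007 -0.4712375 ] [0.48124595 0.17646553 0.51582591] [ 0.10557003  0.73889114 -0.65883124 -0.09400133]
```

View pics/w0.png

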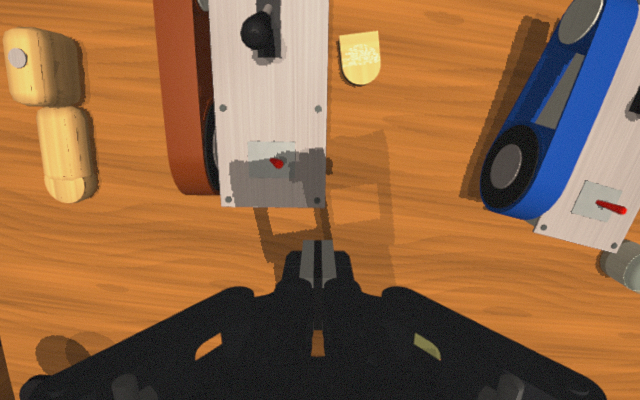

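The wrist view shows the fingertips at (318,242), the red bat at (277,162) and its plate around (272,160), the near deck corners at (222,206) and (326,207), and the lever knob at (257,30). I use these to refine the pose.

Run:
```python
from h import *
d=load('w0'); hsv=cv2.cvtColor(d['image'],cv2.COLOR_RGB2HSV)
red=((hsv[...,1]>150)&((hsv[...,0]<5)|(hsv[...,0]>174))&(hsv[...,2]>60)); red[:,:240]=0; red[:,320:]=0;red[:140]=0;red[185:]=0
v,u=np.nonzero(red); print(len(u),u.min(),u.max(),v.min(),v.max())
print('corners',onz(d,[[222,206],[326,207]],.12), 'red max',onz(d,[[u.max(),v[u>u.max()-4].mean()]],.149))
print('red left (pivot)',onz(d,[[u.min(),v[u<u.min()+3].mean()]],.122))
print('knob',onz(d,[[257,30]],.208))
```

```text
91 270 282 158 168
corners [[0.3425251  0.28002902 0.12      ]
 [0.35605399 0.15125665 0.12      ]] red max [[0.40979877 0.20771281 0.149     ]]
red left (pivot) [[0.40680909 0.22453343 0.122     ]]
knob [[0.53324504 0.23384176 0.208     ]]
```

```bash
python3 -m handwheel '[[[0.0553,0.005,0,0,0,0,-1],[0.0553,0,0,0,0,0,-1],[0.0553,0,0,0,0,0,-1],[0.0553,0,0,0,0,0,-1],[0.0553,0,0,0,0,0,-1],[0.0553,0,0,0,0,0,-1],[0,0,0,0,0,0,-1],[0,0,0,0,0,0,-1],[0,0,0,0,0,0,-1]]]'
python3 - <<'E'
from h import *
d=save('wrist','w1'); s=bot.sense(); print(s['eef_pos'],s['ft_force'])
cv2.imwrite('pics/w1c.png',cv2.resize(d['image'][60:310,200:450,::-1],None,fx=2.4,fy=2.4))
e=s['eef_pos']-[.4085,.2225,.12]; print(e@[.9938,.1115,0],e@[-.1115,.9938,0])
E
```

```text
clock: 3.82
eef_pos: [0.416, 0.1682, 0.1444]
ee_rot: [0.527, 0.472, 0.526, -0.471]
ft_force: [-0.1, -0.1, 0.6]
finger_gap: -0.0002
[0.41660672 0.16850687 0.14532127] [ 0.00156349 -0.58645807  0.54488786]
0.0020362214997751314 -0.05456227481765401
```

View pics/w1c.png

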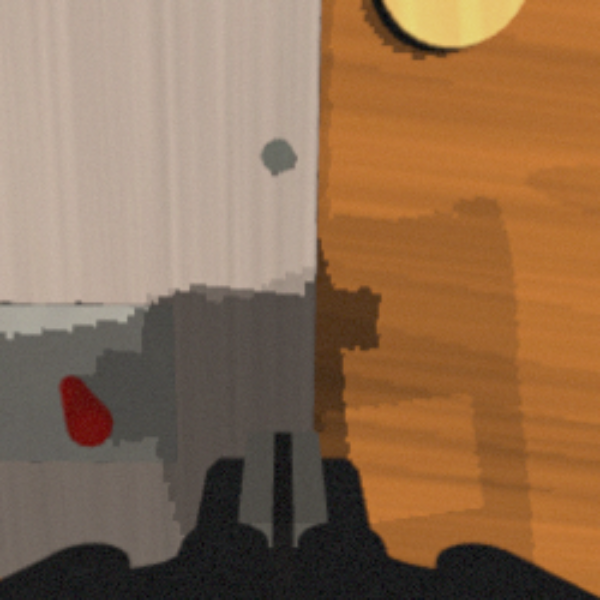

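Run:
```python
from h import *
d=load('w1'); s=bot.sense(); print(d['fx'],d['xyz'])
px=lambda x,y:[x/2.4+200,y/2.4+60]
ex=np.array([.9938,.1115,0]);ey=np.array([-.1115,.9938,0])
def g(p): e=p-np.array([.4085,.2225,0]); return e@ex*1000,e@ey*1000
for n,p,z in(('bat tip centre',px(92,430),.15),('bat foot',px(70,380),.123),('finger TL',px(247,433),.145),('finger TR',px(318,433),.145),('corner of body L',px(218,460),.165),('plate edge',px(160,303),.12),('plate bot',px(160,460),.12),('plate R',px(175,400),.12),('deck edge R',px(318,100),.12)): print(n,np.round(g(onz(d,[p],z)[0]),1))
print(proj(d,[s['eef_pos'],s['eef_pos']+.011*ex]), 'tcp',g(s['eef_pos']))
```

```text
334.8423703078185 [0.48577865 0.17499656 0.31956789]
bat tip centre [ -0.8 -12.2]
bat foot [ 1.8 -0.5]
finger TL [ -3.6 -47.4]
finger TR [ -3.7 -64.1]
corner of body L [ -1.2 -42.2]
plate edge [ 21.6 -24.4]
plate bot [-22.3 -22.4]
plate R [ -4.9 -27.2]
deck edge R [ 71.7 -64.4]
[[315.57885441 231.20895071]
 [315.50997748 212.49793966]] tcp (np.float64(2.0362214997751313), np.float64(-54.56227481765401))
```

```bash
python3 -m handwheel '[[[0.007,0.01,0,0,0,0,-1],[0,0,0,0,0,0,-1],[0,0,-0.01,0,0,0,-1],[0,0,-0.01,0,0,0,-1],[0,0,-0.01,0,0,0,-1],[0,0,-0.01,0,0,0,-1],[0,0,-0.01,0,0,0,-1],[0,0,-0.01,0,0,0,-1],[0,0,0,0,0,0,-1],[0,0,0,0,0,0,-1],[0,0,0,0,0,0,-1]]]'
python3 - <<'E'
from h import *
d=save('wrist','w2'); s=bot.sense(); print(s['eef_pos'],s['ft_force'])
cv2.imwrite('pics/w2c.png',cv2.resize(d['image'][110:310,200:450,::-1],None,fx=2.4,fy=2.4))
e=s['eef_pos']-[.4085,.2225,.12]; print(e@[.9938,.1115,0],e@[-.1115,.9938,0])
E
```

```text
clock: 4.78
eef_pos: [0.4165, 0.2051, 0.1381]
ee_rot: [0.527, 0.471, 0.527, -0.471]
ft_force: [0.2, 0.2, -1.0]
finger_gap: 0.0002
[0.41651248 0.20501426 0.13809281] [-0.69710013 -0.14291528  1.16867739]
0.006013142280097311 -0.018270723666324866
```

View pics/w2c.png

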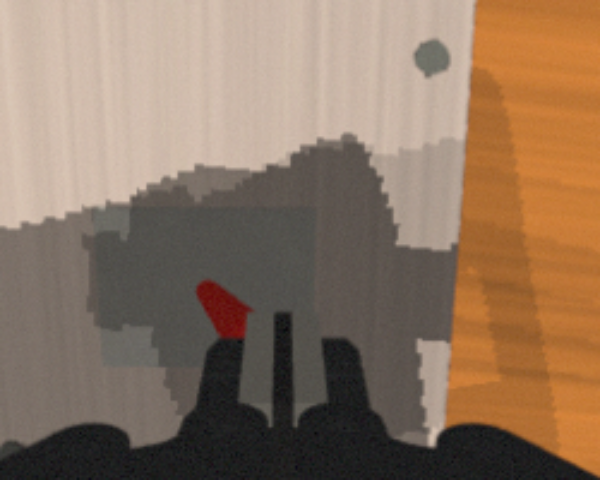

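The fingertip's side is just against the bat: the red tip is at about (240,310) in the crop, next to the finger. I keep pushing.

```bash
python3 -m handwheel '[[[0,0,-0.01,0,0,0,-1],[0,0,-0.01,0,0,0,-1],[0,0,-0.004,0,0,0,-1],[0,0,0,0,0,0,-1],[0,0,0,0,0,0,-1],[0,0,0,0,0,0,-1]]]'
python3 - <<'E'
from h import *
d=save('wrist','w3'); s=bot.sense(); print(s['eef_pos'],s['ft_force'])
cv2.imwrite('pics/w3c.png',cv2.resize(d['image'][110:310,200:450,::-1],None,fx=2.4,fy=2.4))
hsv=cv2.cvtColor(d['image'],cv2.COLOR_RGB2HSV)
red=((hsv[...,1]>150)&((hsv[...,0]<5)|(hsv[...,0]>174))&(hsv[...,2]>60)); red[:150]=0; red[:,:200]=0;red[:,400:]=0
v,u=np.nonzero(red); print(len(u),[(u.min(),u.max(),v.min(),v.max()) if len(u) else 0])
e=s['eef_pos']-[.4085,.2225,.12]; print(e@[.9938,.1115,0],e@[-.1115,.9938,0])
E
```

```text
clock: 5.33
eef_pos: [0.4149, 0.2194, 0.1381]
ee_rot: [0.527, 0.471, 0.527, -0.471]
ft_force: [-0.2, -0.1, 0.5]
finger_gap: -0.0004
[0.41492086 0.21937332 0.13811341] [ 0.11432375  0.21905158 -1.44415898]
223 [(np.int64(305), np.int64(338), np.int64(227), np.int64(250))]
0.006032430509242475 -0.0038232189630132726
```

View pics/w3c.png

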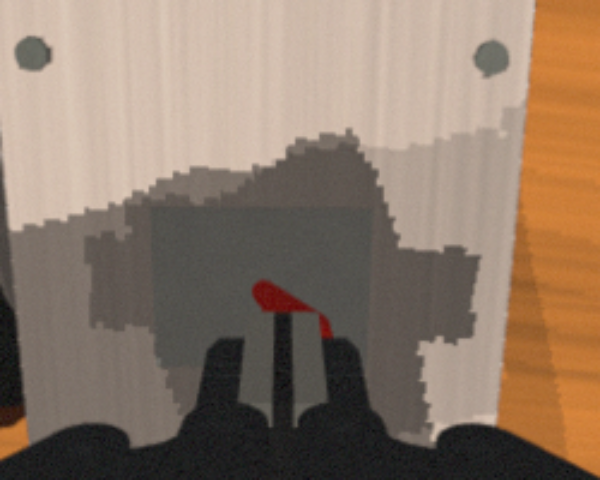

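The bat has not moved. It still leans to -y, with its foot at (262,290) and tip at (325,330), and the finger covers it without any force. The fingertip therefore seems to be higher than the bat. I check this from the scene camera.

Run:
```python
from h import *
d=save('scene','s4'); s=bot.sense(); p=proj(d,[s['eef_pos'],s['eef_pos']+[0,0,.02],s['eef_pos']+[0,0,.04]]); print(p, proj(d,[[.4085,.2225,.12]]))
u,v=p[0].astype(int)
c=d['image'][v-60:v+40,u-60:u+60,::-1]; cv2.imwrite('pics/s4c.png',cv2.resize(c,None,fx=6,fy=6,interpolation=cv2.INTER_CUBIC)); print(u,v)
```

```text
[[343.14528018 165.06633194]
 [343.28980984 160.66077225]
 [343.43704095 156.17943631]] [[342.95198271 167.99899779]]
343 165
```

View pics/s4c.png

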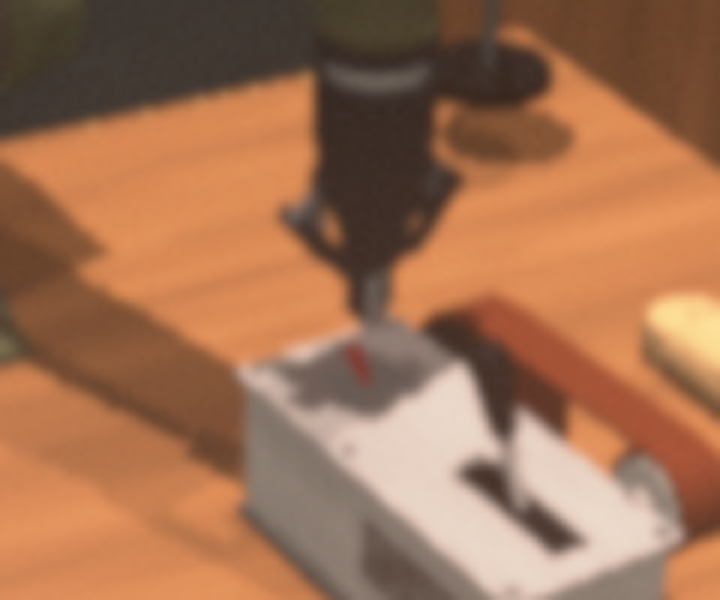

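The scene view puts the fingertip near (345,158), while the reported TCP projects to (343,165). The real fingertips are about 30 mm above the reported TCP, which agrees with the wrist view and with the bat not being touched. I back off to -y, go lower in small steps while watching the force, and push again.

```bash
python3 -m handwheel '[[[-0.02,0,0,0,0,0,-1],[0,-0.005,0.03,0,0,0,-1],[0,0,0.03,0,0,0,-1],[0,0,0.025,0,0,0,-1],[0.02,0,0,0,0,0,-1],[0.01,0,0,0,0,0,-1],[0.01,0,0,0,0,0,-1],[0.006,0,0,0,0,0,-1],[0,0,0,0,0,0,-1],[0,0,0,0,0,0,-1]]]'
python3 -m handwheel '[[[0.006,0,0,0,0,0,-1],[0.006,0,0,0,0,0,-1],[0.006,0,0,0,0,0,-1],[0.005,0,0,0,0,0,-1],[0,0,0,0,0,0,-1],[0,0,0,0,0,0,-1]]]'
python3 - <<'E'
from h import *
d=save('scene','s5'); s=bot.sense(); 
c=d['image'][105:205,283:403,::-1]; cv2.imwrite('pics/s5c.png',cv2.resize(c,None,fx=6,fy=6,interpolation=cv2.INTER_CUBIC))
e=s['eef_pos']-[.4085,.2225,.12]; print(e@[.9938,.1115,0],e@[-.1115,.9938,0],s['eef_pos'],s['ft_force'],proj(d,s['eef_pos'])*6-[283*6,105*6])
E
```

```text
clock: 6.27
eef_pos: [0.4173, 0.1688, 0.1221]
ee_rot: [0.527, 0.471, 0.528, -0.471]
ft_force: [0.7, 0.5, 0.2]
finger_gap: -0.0001
clock: 6.77
eef_pos: [0.4174, 0.1683, 0.1084]
ee_rot: [0.527, 0.471, 0.527, -0.471]
ft_force: [-0.7, -0.8, 0.4]
finger_gap: 0.0004
0.003062833303051257 -0.054816597445611244 [0.41765525 0.1683686  0.10870595] [-0.47749731  0.89270087  0.6018637 ] [[292.00279691 419.79608231]]
```

View pics/s5c.png

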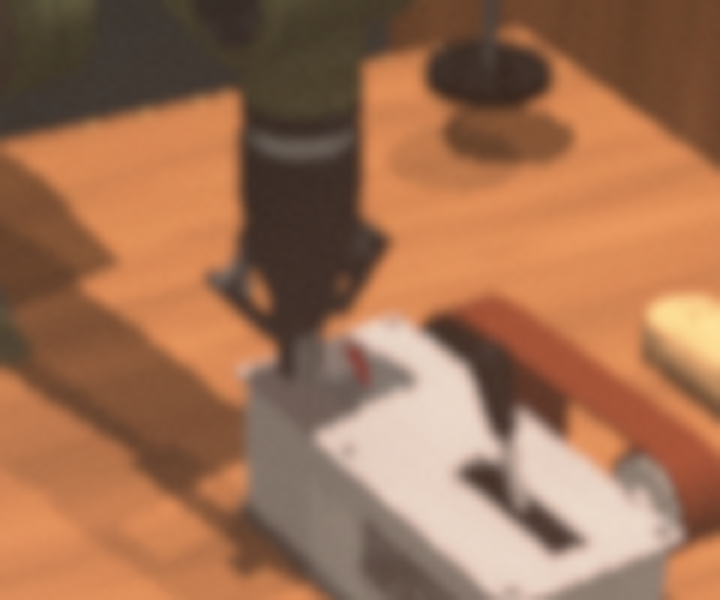

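The fingertip is now at (305,378), clear of the deck and level with the red bat at (357,362). Now I push.

```bash
python3 -m handwheel '[[[0,0,-0.01,0,0,0,-1],[0,0,-0.01,0,0,0,-1],[0,0,-0.01,0,0,0,-1],[0,0,-0.01,0,0,0,-1],[0,0,-0.01,0,0,0,-1],[0,0,-0.01,0,0,0,-1],[0,0,-0.007,0,0,0,-1],[0,0,-0.005,0,0,0,-1],[0,0,-0.005,0,0,0,-1],[0,0,0,0,0,0,-1],[0,0,0,0,0,0,-1]]]'
python3 - <<'E'
from h import *
d=save('wrist','w6'); s=bot.sense(); print(s['eef_pos'],s['ft_force'])
cv2.imwrite('pics/w6c.png',cv2.resize(d['image'][110:310,200:450,::-1],None,fx=2.4,fy=2.4))
hsv=cv2.cvtColor(d['image'],cv2.COLOR_RGB2HSV)
red=((hsv[...,1]>150)&((hsv[...,0]<5)|(hsv[...,0]>174))&(hsv[...,2]>60)); red[:150]=0; red[:,:200]=0;red[:,400:]=0
v,u=np.nonzero(red); print(len(u),[(u.min(),u.max(),v.min(),v.max()) if len(u) else 0])
e=s['eef_pos']-[.4085,.2225,.12]; print(e@[.9938,.1115,0],e@[-.1115,.9938,0])
for t in(0,.4,.8):
  a=t-.4; E=np.array([.4085,.2225,.12])+np.array([-.1115,.9938,0])*.034*np.sin(a)+[0,0,.034*np.cos(a)]; print(t,proj(d,E))
print(proj(d,[.4085,.2225,.12]))
E
```

```text
clock: 7.73
eef_pos: [0.4121, 0.2144, 0.1083]
ee_rot: [0.527, 0.471, 0.527, -0.471]
ft_force: [-0.4, -0.2, 0.3]
finger_gap: -0.0
[0.41215643 0.21429471 0.10830408] [-1.01091613 -0.29378563 -0.66949272]
731 [(np.int64(258), np.int64(301), np.int64(241), np.int64(281))]
0.002718865763403875 -0.008562110709272817
0 [[326.65658323 274.08870571]]
0.4 [[296.23471674 277.14796346]]
0.8 [[266.60021348 273.9941851 ]]
[[300.11750848 244.70969478]]
```

The switch has snapped over: the red now spans columns 258–301, and the predicted off tip is at column 267. I retreat, lift, and move behind the lever.

```bash
python3 -m handwheel '[[[0,0,0.015,0,0,0,-1],[0,0,0.015,0,0,0,-1],[-0.054,0,0,0,0,0,-1],[-0.054,0,0,0,0,0,-1],[-0.054,0,0,0,0,0,-1],[-0.054,0,0,0,0,0,-1],[-0.054,0,0,0,0,0,-1],[0,0.04,-0.014,0,0,0,-1],[0,0.04,-0.014,0,0,0,-1],[0,0.04,-0.014,0,0,0,-1],[0.037,0,0,0,0,0,-1],[0.037,0,0,0,0,0,-1],[0.037,0,0,0,0,0,-1],[0.037,0,0,0,0,0,-1],[0.037,0,0,0,0,0,-1],[0,0,0,0,0,0,-1],[0,0,0,0,0,0,-1]]]'
python3 - <<'E'
from h import *
d=save('scene','s7'); save('wrist','w7'); s=bot.sense(); 
c=d['image'][90:190,300:420,::-1]; w=load('w7')['image'][100:350,150:450,::-1]
a=cv2.resize(c,(480,400),interpolation=cv2.INTER_CUBIC); b=cv2.resize(w,(320,267)); o=np.zeros((400,800,3),np.uint8); o[:,:480]=a; o[:267,480:]=b; cv2.imwrite('pics/m7.png',o)
e=s['eef_pos']-[.4085,.2225,.12]; print(e@[.9938,.1115,0],e@[-.1115,.9938,0],s['eef_pos'],s['ft_force'])
E
```

```text
clock: 9.2
eef_pos: [0.4825, 0.2283, 0.1585]
ee_rot: [0.526, 0.471, 0.527, -0.473]
ft_force: [0.9, -0.2, 0.6]
finger_gap: 0.0001
0.07603646794194541 -0.0017137938919062103 [0.48425078 0.22927442 0.16149466] [-0.55566255  1.01479367 -0.3601611 ]
```

View pics/m7.png

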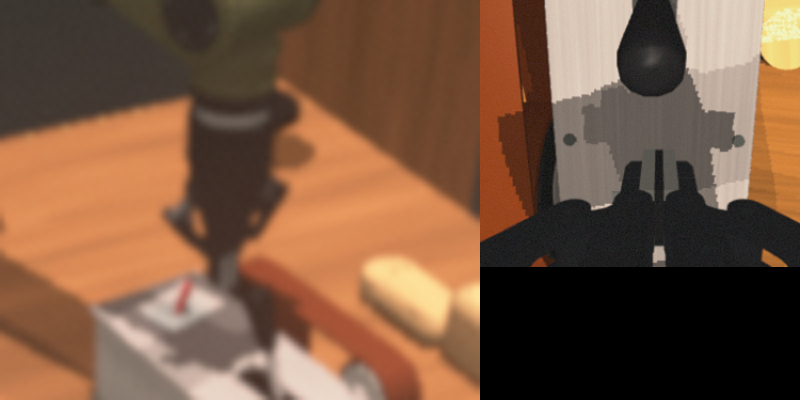

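Both views show the switch leaning to the belt side. The fingers are centred behind the lever knob (knob at column 652, fingers at 659). Now I push the lever.

```bash
python3 -m handwheel '[[[0,0.012,0,0,0,0,-1],[0,0.012,0,0,0,0,-1],[0,0.012,0,0,0,0,-1],[0,0.012,0,0,0,0,-1],[0,0.01,0,0,0,0,-1],[0,0.01,0,0,0,0,-1],[0,0.01,0,0,0,0,-1]]]'
python3 -m handwheel '[[[0,0.01,0,0,0,0,-1],[0,0.01,0,0,0,0,-1],[0,0.01,0,0,0,0,-1],[0,0.01,0,0,0,0,-1],[0,0.009,0,0,0,0,-1],[0,0,0,0,0,0,-1],[0,0,0,0,0,0,-1]]]'
python3 - <<'E'
from h import *
d=save('scene','s8'); save('wrist','w8'); s=bot.sense(); 
c=d['image'][90:190,300:420,::-1]; w=load('w8')['image'][20:320,150:450,::-1]
a=cv2.resize(c,(480,400),interpolation=cv2.INTER_CUBIC); b=cv2.resize(w,(320,320)); o=np.zeros((400,800,3),np.uint8); o[:,:480]=a; o[:320,480:]=b; cv2.imwrite('pics/m8.png',o)
e=s['eef_pos']-[.4085,.2225,.12]; print(e@[.9938,.1115,0],e@[-.1115,.9938,0],s['eef_pos'],s['ft_force'])
E
```

```text
clock: 9.88
eef_pos: [0.53, 0.2351, 0.1607]
ee_rot: [0.527, 0.471, 0.528, -0.472]
ft_force: [-4.3, -0.6, 3.3]
finger_gap: -0.0002
clock: 10.47
eef_pos: [0.5593, 0.2379, 0.1594]
ee_rot: [0.527, 0.471, 0.527, -0.471]
ft_force: [-0.3, -0.3, -0.5]
finger_gap: 0.0003
0.15112273383138694 -0.00140903574550982 [0.55883225 0.23794879 0.15955104] [-0.03708181 -0.86876879 -0.42728141]
```

View pics/m8.png

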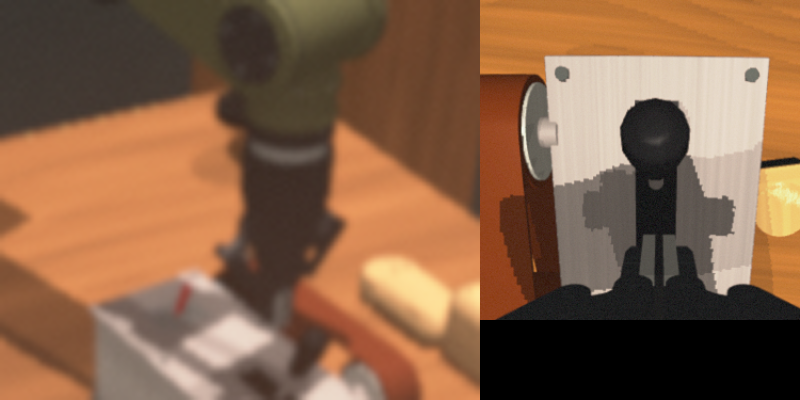

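The lever has snapped over: the knob at (655,135) is well ahead of the fingers, and the force has dropped from 4 N to nothing. I retract clear and do a final check.

```bash
python3 -m handwheel '[[[0,-0.02,0,0,0,0,-1],[0,-0.03,0,0,0,0,-1],[-0.05,0,0,0,0,0,-1],[-0.05,0,0,0,0,0,-1],[-0.05,0,0,0,0,0,-1],[-0.05,0,0,0,0,0,-1],[-0.05,-0.03,0,0,0,0,-1],[-0.03,-0.05,0,0,0,0,-1],[0,-0.05,0,0,0,0,-1],[0,-0.05,0,0,0,0,-1],[0,0,0,0,0,0,-1],[0,0,0,0,0,0,-1],[0,0,0,0,0,0,-1]]]'
python3 - <<'E'
from h import *
d=save('scene','s9'); w=save('wrist','w9'); t=save('top','t9')
a0=load('sc0')['image']
a=cv2.resize(d['image'][120:290,150:450,::-1],(500,283),interpolation=cv2.INTER_CUBIC); b=cv2.resize(w['image'][:,:,::-1],(480,300)); c=cv2.resize(t['image'][160:300,160:460,::-1],(320,149))
o=np.zeros((590,800,3),np.uint8); o[:283,:500]=a; o[285:585,:480]=b; o[300:449,480:]=c; cv2.imwrite('pics/m9.png',o)
s=bot.sense();print(s['clock'],s['eef_pos'],s['ft_force'])
for n,u0,u1,v0,v1 in(('heel',325,350,200,225),('tin',203,226,222,246),('brush',330,385,245,282),('jar',170,198,190,224),('hammer',145,185,245,312),('blue',218,290,180,268),('last',385,440,150,188)):
  print(n,np.abs(d['image'][v0:v1,u0:u1].astype(int)-a0[v0:v1,u0:u1]).mean().round(2))
E
```

```text
clock: 11.65
eef_pos: [0.422, 0.2226, 0.3278]
ee_rot: [0.527, 0.471, 0.527, -0.471]
ft_force: [-0.0, -0.7, 0.5]
finger_gap: 0.0002
11.8 [0.42247803 0.22256761 0.32724333] [ 0.30507534 -0.32973591 -0.90185179]
heel 3.01
tin 1.29
brush 1.49
jar 7.72
hammer 1.48
blue 2.27
last 1.59
```

View pics/m9.png

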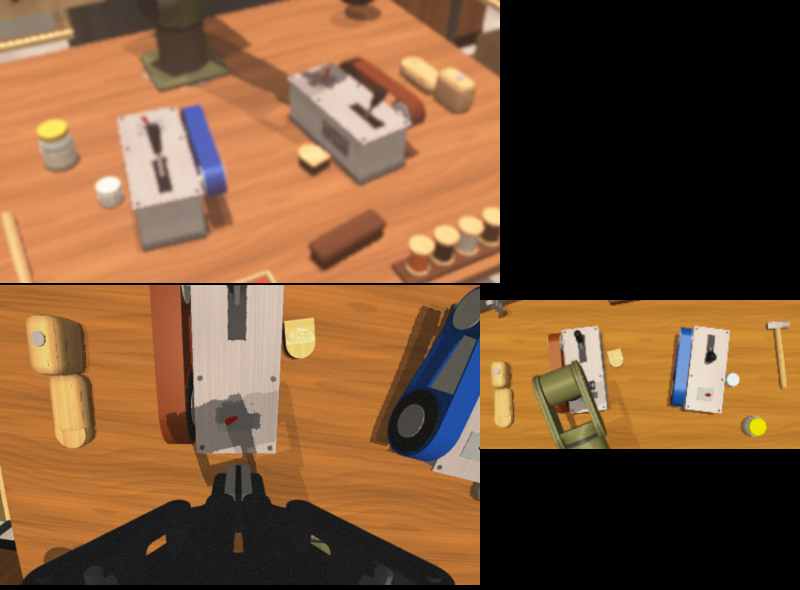

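The brown switch leans to the belt and the brown lever is over to the far side. The blue grinder and the loose items look as they did before, and the robot is clear of everything.

```bash
python3 -c "
from rig import bot
print(bot.close_job())"
```

```text
the job is handed in; nothing more can be done
None
```

The job is done and handed in. With shut fingers, I first pushed the brown grinder's red switch over to off, then pushed its tension lever past centre so it snapped to the slack side. I then lifted the robot clear; the clock read 11.8 s at the last check.

- **Final pictures:** the brown switch leans to the belt and the brown lever leans away from the robot. The blue grinder's switch and lever look unchanged.
- **Loose items:** none appears to have moved. Six of the seven scene areas I compared with the first picture barely changed, including the heel block, tin and blue grinder. The glue jar's area differed more. I put that down to the arm's moving shadow, because the arm never went low near it.
- **Forces:** the wrist read about 5 N in the one reading during the lever push and about zero in the readings after each lever had snapped over.
- **First switch attempt missed:** the fingertips turned out to be about 30 mm above the reported TCP, so the fingers passed over the bat without moving it. I found this in the wrist and scene pictures, went about 30 mm lower, and the second push worked.

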